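# Press the glued medallion: tray home, four ratchet clicks, hold

## Task

A freshly glued medallion lies in the die tray of the bench press: push the open tray fully home until it snaps into its detent. Then bring the press lever down by its red knob, feeling the ratchet, to the fourth click and no further, as a fifth would crack the plaster. The lever springs back up if let go, so finish while still holding it down at the fourth click, and leave the dropper bottle, the jar and the finished medallion beside the press alone.

Things in the scene. Friction and masses are not known exactly. Their poses are not given: they have to be found in the camera images.
- press: Bench press, blue-grey cast C-frame, bolted down: base 250 x 150 x 24 mm (x -120 to +130), column at the rear, head 60 mm wide, its top 229 mm up. Origin on the table under the ram. x is level and points from the open front to the column, the way the tray is pushed home; z up; the lever is on the -y side. Its place and yaw vary.
- tray (a joint): How far the die tray is pulled out along the press's -x, in m: 0 fully home at its stop, 0.10 fully out. Slides with about 1 N; in the last 10 mm a spring detent needs about 10 N, then, some 4 mm before the stop, it snaps home and stays there.
- tray_front (a point): Centre of the flat front face of the tray's grey upright front panel, 50 mm above the table, moving with the tray; home it lies at x -92, y 0 mm in the press's frame. Panel 100 mm wide, 27 to 73 mm above the table. Head and ram stay 55 mm behind this face. The glued mint-green medallion (46 mm) is fixed in the nest on the tray.
- lever (a joint): Lever angle, rad: 0 raised at its stop, growing as the knob comes down and forwards; 0.87 level, 1.25 end stop. A spring lifts it (9 to 11 N at the knob); the clicks do not lock it. First click at 0.20 to 0.40 (the sector's setting varies), then one every 0.17, six in all. The push at the knob climbs 2 to 3 N before each click and falls 5 to 7 N within 0.05 rad after it.
- knob (a point): Centre of the red ball knob, 32 mm across, at the end of the lever's steel bar (12 mm thick), 180 mm from the pivot. Turns with the lever; y along the pivot's axis; axes parallel to the press's at lever angle 0. The knob can be pinched from above across y and turns in the grip as the lever swings; it is clear for 40 mm either side.
- lever_pivot (a point): Lever pivot, in the plane in which the knob's centre swings: x +30, y -92 mm in the press's frame, 195 mm above the table; axes as the press's, the lever swings about y. The raised knob's centre lies 116 mm towards -x and 138 mm above it.
- sector_axis (a point): Brass toothed ratchet sector, a disc 126 mm across between head and lever, clamped at a setting up to 0.10 rad either way; the point is its centre on the pivot axis. The pawl passes the first tooth when the knob's axes have turned 0.30 rad down past these, the next each 0.17 further: after four clicks it lies between 0.81 and 0.98, notch bottom 0.86.
- dropper: Small amber dropper bottle with a white cap, 28 mm across, 72 mm tall, upright on the table at the press's +y side; origin under its base. Leave alone.
- medallion: A finished mint-green plaster medallion, 46 mm across and 7 mm thick, lying on the table at the press's +y side; origin under its centre. Leave alone.
- jar: Clear jar with a metal lid, 60 mm across, 55 mm tall, on the table at the press's -y side; origin under its base. Leave alone.

How it is judged:
By the outcome, as a careful person would: the job done as asked, in the order asked, and still so for the second after the job is handed in, while the arm keeps its last pose, push and grip.
It also fails if it takes over 72 s, if anything falls off the work surface, if the arm or the gripper's body presses on something with over 40 N, if the wrist force passes 120 N, or if a joint passes its speed limit or range.

## Robot

A 6-joint arm with a two-finger parallel gripper is mounted at the origin on the work surface. World frame = base frame: x ahead of the robot, y to its left, z up, the work surface at z = 0. Lengths are in mm, angles in rad, forces in N, time in s.
With the tool pointing down it reaches from about 350 to 775 mm from the base axis. Payload 7.3 kg.
Tool frame: the origin (TCP) lies on the front face of the gripper's body, between the roots of the fingers; the fingertips stand 66 mm ahead of it and the grasp point (between the pads) lies 47 mm ahead of it (bot.tcp_to_grasp is the z of the grasp point in the tool frame, in mm); z points along the fingers, y is the direction in which the jaws open and shut (so a half turn about z gives the same grasp; the last joint's range is limited). The gripper opens to 92 mm and grips with 3 to 60 N. Pads are 19 mm wide; open, the fingers measure 130 mm over their backs; the gripper's body (75 mm by 190 mm) begins 47 mm behind the grasp point.
Start: joints at [-1.495, 0.342, 1.524, -0, 1.275, -0.146], TCP at [115.513, -512.148, 292.241] pointing down, gripper open.
Joint ranges: [-2.53, 2.53], [-0.77, 2.02], [0.04, 2.7], [-1, 4.14], [0.28, 2.66], [-3.11, 3.11]. Speed limits (rad/s): [2.57, 2.57, 3.14, 3.14, 3.14, 3.14].

## Interface

Orientations are given as [roll, pitch, yaw] about the fixed x, y, z axes, in that order (R = Rz(yaw) Ry(pitch) Rx(roll)).
In Python, from plant import bot gives the robot as it stands.
- The arm moves only by the tool carry_out, never from a script. Its argument "deltas" is a list that holds one entry, the list of rows, each a list of 4 numbers: the shift along the tool's x, y, z in mm, then the turn about the tool's z in units of 5 degrees (1.0 is 5 degrees). A call has 1 to 20 rows; each row is the pose to reach, as a shift and turn from the pose commanded when the call began, along the tool's axes at that moment; what a row does not reach only later rows make up. A row lasts 1/10 s, in which the tool goes at most 50 mm and 8.59 degrees, less where a joint would pass 70% of its speed; a pose out of reach is approached as far as the arm can. A call with a gripper value outside its range is refused whole. "fingers" is the finger opening in mm, from 0 to 91.8, set as the call begins (left out, the last holds). The fingers move at their own pace and stop on an object; the grip force is fixed at half the most. Time passes only in rows, so rows that repeat a pose let the fingers close. It gives the time, the measured TCP pose, the force and the opening at its end, in the units of the state.
- bot.get_obs(): the state, without advancing time (a new reading comes with each control period).
- bot.capture(name): name is "scene" or "top" or "wrist"; returns (picture, depth): 400x640x3 uint8, blue, green, red; 400x640 float32, mm along the optical axis (not along the pixel's ray), 0 where there is no reading.
- bot.camera_model(name): a dict with "K" (3x3 intrinsics, pixels), "distortion" ([k1, k2, p1, p2, k3] as OpenCV has them; the pictures are not rectified), "camera_from_world" (4x4, takes a point from world to camera coordinates). Camera axes: x right, y down, z forward; pixel columns grow to the right and rows downward; lengths in mm; the calibration is good to about 2 mm. A picture is of the moment at which its call begins: read the wrist's pose just before it. camera_model takes no time and is no camera call; for the wrist camera it gives the pose at the moment of the call.
- bot.close_job(): hands the job in, once; it reports no verdict.
The state is a dict: "time": time; "joint_positions": joint angles; "dq": joint speeds; "tau": joint torques, N m; "tool_pos": TCP position; "tcp_rot": TCP orientation; "contact_force": force on the tool from outside, world axes, zero at the start; "moment": the same for the moment, N m; "grip_width": finger opening in mm.
Only numpy, scipy, OpenCV 4.12 (cv2) and the standard library are available. Lean on these libraries where they do the work, as an engineer would, in place of code of your own. Each camera call takes 0.05 s, during which the arm holds its last target. There are 200 camera calls.

## Working session

There is one attempt and no reset: what is moved stays moved. The work goes in short steps, Python scripts to look and compute and a tool call to move; the robot and the scene stay as the last step left them, time stands still between calls to the robot, and variables do not carry over. Pictures are saved under pics/ and viewed, about 8 in all and at most 12, crops included, and the job is handed in when it is done.

Besides the shell and the picture viewer there is one more tool, called after ">>>" in YAML: its name, and indented under it one key for each argument. carry_out: Moves the arm, as the interface text tells. Its arguments: {"type":"object","properties":{"deltas":{"type":"array","items":{"type":"array","items":{"type":"array","items":{"type":"number"}}}},"fingers":{"type":"number"}},"required":["deltas"]}

```bash
mkdir -p pics; ls
python3 - <<'E'
from plant import bot
import cv2,numpy as np
o=bot.get_obs();print(o['tool_pos'],o['tcp_rot'],o['contact_force'],o['grip_width'],bot.tcp_to_grasp)
for n in("scene","top"):
    p,d=bot.capture(n);cv2.imwrite(f"pics/{n}0.png",p);np.save(f"{n}0.npy",d)
    m=bot.camera_model(n);print(n,m['K'],m['distortion'],np.linalg.inv(m['camera_from_world'])[:3].round(3))
E
```

```text
pics
[ 115.4884789  -511.82718468  291.56110013] [-3.14009325e+00 -1.93993566e-04  2.21808042e-01] [-0.5935633   0.7207921   0.98458449] 92.03606712939195 46.699999999999996
scene [[395.68057931   0.         316.81394134]
 [  0.         395.68057931 200.8540732 ]
 [  0.           0.           1.        ]] [0.01711674 0.         0.         0.         0.        ] [[-9.94000e-01  8.10000e-02 -6.70000e-02  6.23858e+02]
 [ 1.05000e-01  7.98000e-01 -5.94000e-01  5.04569e+02]
 [ 6.00000e-03 -5.97000e-01 -8.02000e-01  8.49754e+02]]
top [[445.3318732    0.         321.08676413]
 [  0.         445.3318732  202.55859776]
 [  0.           0.           1.        ]] [0.00616879 0.         0.         0.         0.        ] [[-1.800000e-02 -9.970000e-01  8.000000e-02  5.000940e+02]
 [-1.000000e+00  1.800000e-02 -2.000000e-03  5.779200e+01]
 [ 0.000000e+00 -8.000000e-02 -9.970000e-01  1.239904e+03]]
```

View pics/scene0.png

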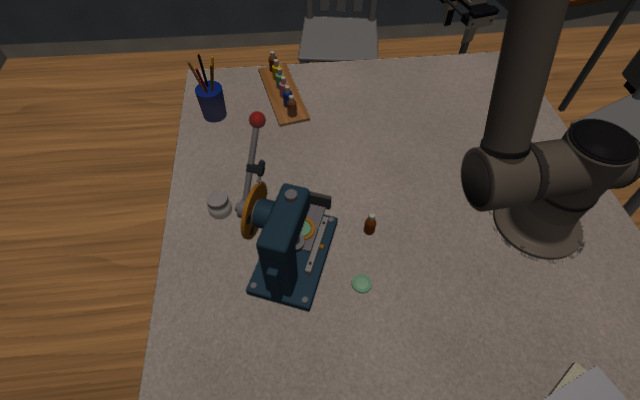

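View pics/top0.png

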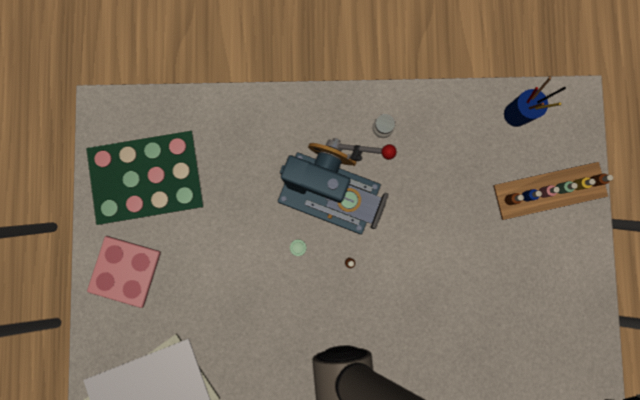

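The scene view shows the press near (290,250) with the raised red knob at (257,119) and the jar at (218,203). The dropper is at (370,224) and the loose medallion at (362,284). In the top view, the tray panel is at (380,211), the knob at (389,152) and the base at about (330,190). The press x axis points roughly along world +y, and the lever is on the far side from the robot.

```bash
cat > h.py <<'E'
from plant import bot
import cv2,numpy as np
def cam(n):
    m=bot.camera_model(n); return m['K'],np.array(m['distortion']),np.linalg.inv(m['camera_from_world'])
def rays(c,uv):
    K,D,W=c; q=cv2.undistortPoints(np.float64(uv).reshape(-1,1,2),K,D)[:,0]
    return W[:3,3],(np.c_[q,np.ones(len(q))]@W[:3,:3].T)
def plane(c,uv,z):
    o,r=rays(c,uv); return o+r*((z-o[2])/r[:,2])[:,None]
def cloud(c,d):
    v,u=np.mgrid[:400,:640]; o,r=rays(c,np.c_[u.ravel(),v.ravel()])
    P=o+r*d.reshape(-1,1); P[d.ravel()==0]=np.nan; return P.reshape(400,640,3)
def meet(c1,u1,c2,u2):
    o1,r1=rays(c1,[u1]);o2,r2=rays(c2,[u2]);r1=r1[0];r2=r2[0]
    s=np.linalg.lstsq(np.c_[r1,-r2],o2-o1,rcond=None)[0]
    a=o1+s[0]*r1;b=o2+s[1]*r2; return (a+b)/2,np.linalg.norm(a-b)
def red(p):
    h=cv2.cvtColor(p,cv2.COLOR_BGR2HSV)
    m=(((h[...,0]<6)|(h[...,0]>174))&(h[...,1]>190)&(h[...,2]>70)).astype(np.uint8)
    n,l,s,c=cv2.connectedComponentsWithStats(m); i=1+np.argmax(s[1:,4]); return c[i],s[i]
E
python3 - <<'E'
from h import *
np.set_printoptions(suppress=True,precision=1)
C={};X={};I={}
for n in("scene","top"):
    I[n]=cv2.imread(f"pics/{n}0.png");C[n]=cam(n);X[n]=cloud(C[n],np.load(f"{n}0.npy"))
k={n:red(I[n]) for n in I};print(k)
print("knob",meet(C["scene"],k["scene"][0],C["top"],k["top"][0]))
P=X["top"];sub=np.zeros((400,640),bool);sub[135:245,265:400]=1
def rect(lo,hi,reg,nm):
    m=reg&(P[...,2]>lo)&(P[...,2]<hi);m=cv2.morphologyEx(m.astype(np.uint8),cv2.MORPH_OPEN,np.ones((2,2)))
    q=P[m>0][:,:2].astype(np.float32);r=cv2.minAreaRect(q);print(nm,len(q),r,cv2.boxPoints(r).round(1).tolist());return r
rect(14,34,sub,"base")
s2=np.zeros_like(sub);s2[188:235,368:395]=1
rect(62,84,s2,"panel")
print("panel z",np.nanpercentile(P[s2][:,2],[5,50,90,99]))
s3=np.zeros_like(sub);s3[150:205,278:352]=1
rect(215,245,s3,"head")
H=cv2.cvtColor(I["top"],cv2.COLOR_BGR2HSV)
for nm,(u,v),z in(("dropper",(350,263),72),("jar",(385,126),55),("med",(298,248),7)):print(nm,plane(C["top"],[(u,v)],z),P[v,u])
c=I["top"][120:250,260:410];cv2.imwrite("pics/c1.png",cv2.resize(c,None,fx=5,fy=4.6,interpolation=cv2.INTER_CUBIC))
E
```

```text
{'scene': (array([256.3, 115. ]), array([252, 113,   9,   5,  38], dtype=int32)), 'top': (array([388.4, 151.4]), array([382, 145,  14,  14, 142], dtype=int32))}
knob (array([674.4, -82.8, 344.1]), np.float64(0.36487524643855057))
base 1579 ((nan, nan), (0.0, 0.0), 0.0) [[nan, nan], [nan, nan], [nan, nan], [nan, nan]]
panel 190 ((572.9320678710938, -107.21131896972656), (20.020713806152344, 109.0921630859375), 65.5091552734375) [[519.0999755859375, -93.69999694824219], [618.4000244140625, -138.89999389648438], [626.7000122070312, -120.69999694824219], [527.4000244140625, -75.5]]
panel z [-2.8  3.6 71.3 76.5]
head 2088 ((654.1859741210938, 55.53188705444336), (156.04762268066406, 96.41289520263672), 68.13340759277344) [[580.4000244140625, 1.100000023841858], [669.9000244140625, -34.79999923706055], [728.0, 110.0], [638.5, 145.89999389648438]]
dropper [[435.  -16.6  72. ]] [434.9 -16.7  70.8]
jar [[ 800.2 -120.9   55. ]] [ 800.1 -120.9   55.2]
med [[475.  121.5   7. ]] [475.  121.5   7.1]
```

View pics/c1.png

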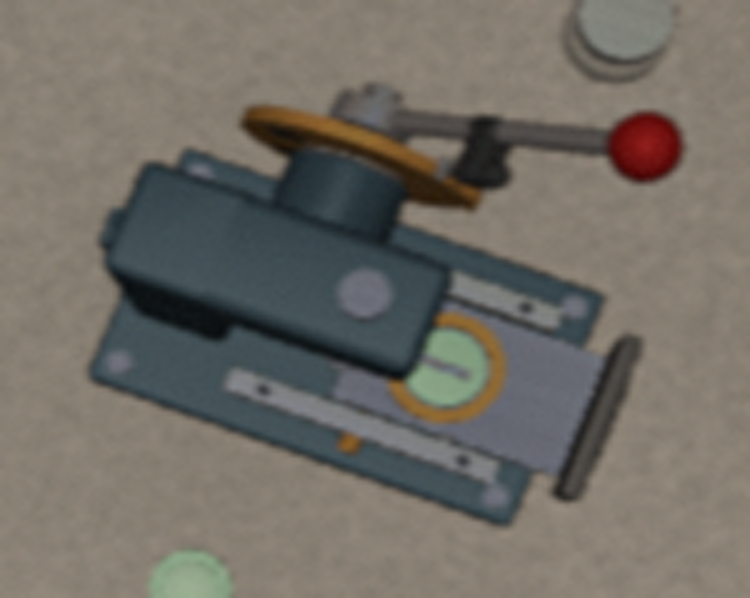

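The crop shows the base corners at crop pixels (603,297), (508,523), (95,375) and (188,150). The panel's top edge runs from (633,345) to (568,490), and the knob centre is at (647,147).

Run:
```python
from h import *
np.set_printoptions(suppress=True,precision=2)
t=cam("top");s=cam("scene")
f=lambda L:[((u+.5)/5+260-.5,(v+.5)/4.6+120-.5) for u,v in L]
B=plane(t,f([(603,297),(508,523),(95,375),(188,150)]),24)[:,:2]
print(B,[np.linalg.norm(B[i]-B[i-1]) for i in range(4)])
# fit frame: corners in press frame (front,-y),(front,+y),(rear,+y),(rear,-y)
Q=np.array([(-120,-75),(-120,75),(130,75),(130,-75)],float)
a=Q-Q.mean(0);b=B-B.mean(0)
yaw=np.arctan2((a[:,0]*b[:,1]-a[:,1]*b[:,0]).sum(),(a*b).sum())
R=np.array([[np.cos(yaw),-np.sin(yaw)],[np.sin(yaw),np.cos(yaw)]])
o=B.mean(0)-R@Q.mean(0);print("yaw",yaw,"origin",o,"resid",B-(Q@R.T+o))
np.savez("press.npz",yaw=yaw,o=o)
P=plane(t,f([(633,345),(568,490)]),73)[:,:2];print("panel in press",(P-o)@R)
K,_=meet(s,(257.3,119.3),t,(388.9,151.6));print("knob",K,_, "in press",(K[:2]-o)@R)
for n,p in(("knob0",(-86,-92)),("front",(-92,0)),("pivot",(30,-92))):print(n,R@p+o)
for n,p in(("drop",(435,-16.6)),("jar",(800,-121)),("med",(475,121.5))):print(n,(np.array(p)-o)@R)
```

```text
[[ 645.73 -107.64]
 [ 512.02  -52.02]
 [ 604.04  172.01]
 [ 738.78  119.18]] [np.float64(245.15968672646008), np.float64(144.82493644596386), np.float64(242.19202856179072), np.float64(144.72158384987156)]
yaw 1.1827368377597989 origin [623.25  28.26] resid [[-1.53  3.56]
 [ 3.6   2.43]
 [ 1.03 -4.96]
 [-3.09 -1.03]]
panel in press [[-137.78  -44.1 ]
 [-135.11   45.84]]
knob [675.18 -85.59 331.32] 2.194040257178811 in press [-85.73 -91.15]
knob0 [675.87 -86.16]
front [588.44 -56.9 ]
pivot [719.76  21.21]
drop [-112.75  157.28]
jar [ -71.28 -220.08]
med [ 30.21 172.51]
```

The press frame fits well. The knob triangulates to (-86,-91,331) in the press frame against an expected (-86,-92,333). The tray is about 45 mm out. I'll move to a point in front of the panel with the fingers closed and the jaws along press y.

>>> carry_out:
  deltas:
    - [[31,-17,0,-0.7],[62,-34,0,-1.4],[94,-50,0,-2.1],[125,-67,0,-2.8],[156,-84,0,-3.4],[187,-101,0,-4.1],[219,-118,0,-4.8],[250,-135,0,-5.5],[281,-151,0,-6.2],[312,-168,0,-6.9],[344,-185,0,-7.6],[375,-202,0,-8.3],[406,-219,0,-8.9],[437,-235,0,-9.6],[469,-252,0,-10.3],[500,-269,0,-11],[500,-269,0,-11],[500,-269,0,-11]]
  fingers: 0

```text
time: 1.9
tool_pos: [544.0, -139.2, 291.5]
tcp_rot: [-3.14, 0.0, 1.183]
contact_force: [0.2, -0.0, 0.1]
grip_width: 0.3
```

>>> carry_out:
  deltas:
    - [[0,0,30,0],[0,0,65,0],[0,0,100,0],[0,0,135,0],[0,0,165,0],[0,0,184,0],[0,0,184,0],[10,0,184,0],[20,0,184,0],[28,0,184,0],[28,0,184,0]]

```text
time: 3.0
tool_pos: [555.5, -112.6, 109.3]
tcp_rot: [3.14, -0.0, 1.184]
contact_force: [-0.1, -0.3, 0.3]
grip_width: 0.4
```

Run:
```python
from h import *
p,d=bot.capture("top");cv2.imwrite("pics/t1.png",cv2.resize(p[110:270,260:460],None,fx=3.5,fy=3.5,interpolation=cv2.INTER_CUBIC))
print(bot.get_obs()['contact_force'])
```

```text
[ 0.15831247 -0.17609068  0.05899236]
```

View pics/t1.png

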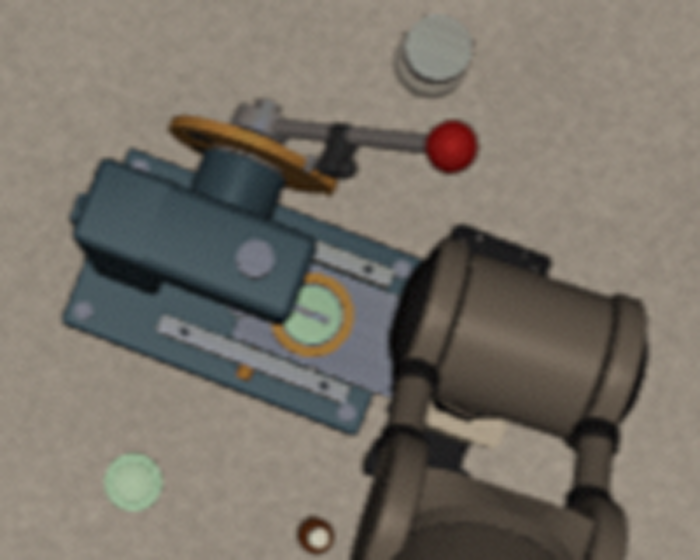

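The arm stands in front of the panel, the tray has not been touched yet, and the knob (452,147) is well clear. I'll shift 10 mm towards the robot for extra clearance and start pushing.

>>> carry_out:
  deltas:
    - [[0,-5,0,0],[0,-10,0,0],[5,-10,0,0],[8,-10,0,0],[11,-10,0,0],[14,-10,0,0],[17,-10,0,0],[20,-10,0,0],[23,-10,0,0],[26,-10,0,0],[29,-10,0,0],[32,-10,0,0],[35,-10,0,0],[38,-10,0,0],[40,-10,0,0],[40,-10,0,0]]

```text
time: 4.65
tool_pos: [560.9, -72.7, 108.3]
tcp_rot: [3.141, -0.0, 1.182]
contact_force: [0.2, 0.1, 0.1]
grip_width: 0.6
```

>>> carry_out:
  deltas:
    - [[2,0,0,0],[4,0,0,0],[5,0,0,0]]

```text
time: 4.95
tool_pos: [562.7, -68.3, 108.3]
tcp_rot: [3.141, 0.0, 1.182]
contact_force: [-0.5, -1.3, 0.5]
grip_width: 0.3
```

>>> carry_out:
  deltas:
    - [[2,0,0,0],[4,0,0,0]]

```text
time: 5.15
tool_pos: [563.8, -65.9, 108.3]
tcp_rot: [3.141, 0.003, 1.182]
contact_force: [-5.8, -12.8, 2.6]
grip_width: 0.2
```

>>> carry_out:
  deltas:
    - [[1,0,0,0],[2,0,0,0]]

```text
time: 5.35
tool_pos: [564.4, -64.5, 108.3]
tcp_rot: [-3.142, 0.003, 1.182]
contact_force: [-3.0, -7.7, 2.0]
grip_width: 0.4
```

>>> carry_out:
  deltas:
    - [[1,0,0,0],[2,0,0,0]]

```text
time: 5.55
tool_pos: [565.5, -61.5, 108.3]
tcp_rot: [3.141, 0.001, 1.181]
contact_force: [-0.1, -0.5, -0.2]
grip_width: 0.5
```

>>> carry_out:
  deltas:
    - [[1,0,0,0],[2,0,0,0]]

```text
time: 5.75
tool_pos: [566.4, -58.8, 108.2]
tcp_rot: [-3.142, -0.0, 1.182]
contact_force: [0.2, -0.5, 0.6]
grip_width: 0.2
```

>>> carry_out:
  deltas:
    - [[1,0,0,0],[2,0,0,0]]

```text
time: 5.95
tool_pos: [566.7, -58.1, 108.2]
tcp_rot: [-3.141, 0.002, 1.183]
contact_force: [-3.7, -9.8, 2.1]
grip_width: 0.3
```

>>> carry_out:
  deltas:
    - [[1,0,0,0],[1,0,0,0]]

```text
time: 6.15
tool_pos: [566.7, -58.0, 108.2]
tcp_rot: [-3.141, 0.003, 1.182]
contact_force: [-4.3, -10.1, 2.3]
grip_width: 0.6
```

>>> carry_out:
  deltas:
    - [[-10,0,0,0],[-30,0,0,0],[-55,0,0,0],[-80,0,0,0],[-80,0,-40,0],[-80,0,-85,0],[-80,0,-130,0],[-80,0,-175,0],[-80,0,-220,0],[-80,0,-260,0],[-80,0,-300,0],[-80,0,-312,0],[-80,0,-312,0]]

```text
time: 7.45
tool_pos: [537.5, -130.4, 422.5]
tcp_rot: [3.137, -0.001, 1.182]
contact_force: [0.0, -0.7, -0.5]
grip_width: 0.7
```

Run:
```python
from h import *
p,d=bot.capture("scene");q,_=bot.capture("top")
a=cv2.resize(p[90:310,180:440],(800,None) if 0 else None,fx=1.6,fy=2) if 0 else cv2.resize(p[100:310,190:400],(400,400))
b=cv2.resize(q[110:270,260:420],(400,400));cv2.imwrite("pics/h1.png",np.hstack([a,b]))
K,e=meet(cam("scene"),red(p)[0],cam("top"),red(q)[0]);print(K,e)
```

```text
[674.40821765 -83.04485757 342.79963515] 0.3183125000969016
```

View pics/h1.png

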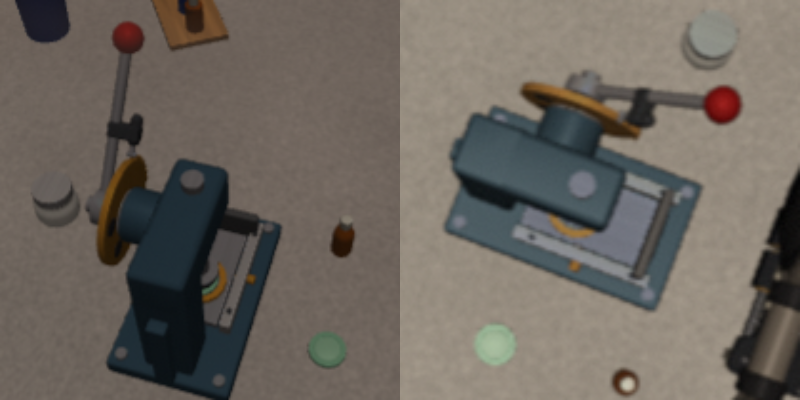

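The tray is home, with the panel over the base's front edge (top view at (655,235)) and a rigid stop felt at x=-101. The knob is still raised. Next I'll open the fingers and move over the knob.

>>> carry_out:
  deltas:
    - [[0,0,-20,0],[0,0,-32,0],[13,15,-32,0],[33,39,-32,0],[53,63,-32,0],[73,87,-32,0],[93,111,-32,0],[93,111,-32,0],[93,111,-32,0]]
  fingers: 60

```text
time: 8.45
tool_pos: [675.5, -86.3, 449.1]
tcp_rot: [-3.137, 0.001, 1.183]
contact_force: [0.3, 0.6, 0.1]
grip_width: 59.8
```

Run:
```python
from h import *
p,d=bot.capture("wrist");cv2.imwrite("pics/w1.png",p)
```

```text
(no output)
```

View pics/w1.png

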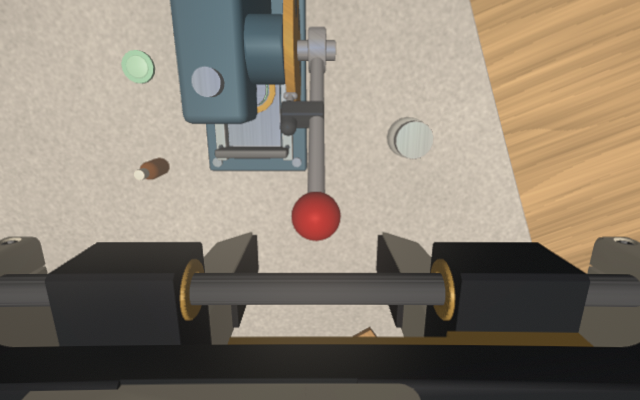

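The wrist view shows the knob at (316,216), centred between the open fingers (about 250 to 385). I'll check its position by ray at z = 333.

Run:
```python
from h import *
p=cv2.imread("pics/w1.png");c,s=red(p);print(c,s);c=s[:2]+(s[2:4]-1)/2
print(plane(cam("wrist"),[c],333),bot.get_obs()['tool_pos'])
```

```text
Traceback (most recent call last):
  File "h.py", line 20, in red
    n,l,s,c=cv2.connectedComponentsWithStats(m); i=1+np.argmax(s[1:,4]); return c[i],s[i]
                                                     ~~~~~~~~~^^^^^^^^^
ValueError: attempt to get argmax of an empty sequence
```

>>> carry_out:
  deltas:
    - [[0,0,10,0],[0,0,20,0],[0,0,30,0],[0,0,40,0],[0,0,50,0],[0,0,50,0]]

```text
time: 9.1
tool_pos: [674.0, -86.7, 401.3]
tcp_rot: [-3.139, 0.0, 1.181]
contact_force: [-0.3, 0.1, 0.6]
grip_width: 60.4
```

```bash
sed -i 's/>190)/>150)/' h.py
python3 - <<'E'
from h import *
c=cam("wrist");t=bot.get_obs()['tool_pos'];p,d=bot.capture("wrist");u,s=red(p);print(u,s)
K=plane(c,[u],333)[0];print(K,t);z=np.load("press.npz");y=z['yaw'];e=(K-t)[:2];print("tool dx,dy",e@[np.cos(y),np.sin(y)],e@[np.sin(y),-np.cos(y)])
E
```

```text
[316.67014925 246.03022388] [ 287  218   60   55 2680]
[675.95128208 -84.3153788  333.        ] [674.02568009 -86.74431712 401.270886  ]
tool dx,dy 2.9769689273165785 0.86333097862691
```

>>> carry_out:
  deltas:
    - [[2,1,7,0],[2,1,14,0],[2,1,21,0],[2,1,21,0]]

```text
time: 9.55
tool_pos: [676.5, -84.9, 379.5]
tcp_rot: [-3.139, 0.001, 1.182]
contact_force: [-0.3, 0.1, -0.1]
grip_width: 59.8
```

>>> carry_out:
  deltas:
    - [[0,0,0,0],[0,0,0,0],[0,0,0,0],[0,0,0,0],[0,0,0,0],[0,0,0,0],[0,0,0,0],[0,0,0,0]]
  fingers: 25

```text
time: 10.35
tool_pos: [675.2, -84.3, 381.4]
tcp_rot: [-3.137, 0.001, 1.182]
contact_force: [-8.1, 1.5, 2.3]
grip_width: 30.5
```

Run:
```python
import numpy as np
r=np.hypot(116,138);a0=np.arctan2(138,116);p=(0,0)
for t in np.arange(0,1.0001,.02):
    x=116-r*np.cos(a0-t);z=138-r*np.sin(a0-t)
    print(f"{t:.2f} x{x:.1f} z{z:.1f}",end=" | ")
```

```text
0.00 x0.0 z0.0 | 0.02 x-2.7 z2.3 | 0.04 x-5.4 z4.7 | 0.06 x-8.1 z7.2 | 0.08 x-10.7 z9.7 | 0.10 x-13.2 z12.3 | 0.12 x-15.7 z14.9 | 0.14 x-18.1 z17.5 | 0.16 x-20.5 z20.2 | 0.18 x-22.8 z23.0 | 0.20 x-25.1 z25.8 | 0.22 x-27.3 z28.6 | 0.24 x-29.5 z31.5 | 0.26 x-31.6 z34.5 | 0.28 x-33.6 z37.4 | 0.30 x-35.6 z40.4 | 0.32 x-37.5 z43.5 | 0.34 x-39.4 z46.6 | 0.36 x-41.2 z49.7 | 0.38 x-42.9 z52.9 | 0.40 x-44.6 z56.1 | 0.42 x-46.2 z59.3 | 0.44 x-47.7 z62.6 | 0.46 x-49.2 z65.8 | 0.48 x-50.6 z69.2 | 0.50 x-52.0 z72.5 | 0.52 x-53.2 z75.9 | 0.54 x-54.4 z79.3 | 0.56 x-55.6 z82.7 | 0.58 x-56.7 z86.1 | 0.60 x-57.7 z89.6 | 0.62 x-58.6 z93.1 | 0.64 x-59.5 z96.6 | 0.66 x-60.2 z100.1 | 0.68 x-61.0 z103.6 | 0.70 x-61.6 z107.2 | 0.72 x-62.2 z110.7 | 0.74 x-62.7 z114.3 | 0.76 x-63.2 z117.9 | 0.78 x-63.5 z121.5 | 0.80 x-63.8 z125.1 | 0.82 x-64.0 z128.7 | 0.84 x-64.2 z132.3 | 0.86 x-64.3 z135.9 | 0.88 x-64.3 z139.5 | 0.90 x-64.2 z143.1 | 0.92 x-64.1 z146.7 | 0.94 x-63.9 z150.3 | 0.96 x-63.6 z153.9 | 0.98 x-63.2 z157.5 | 1.00 x-62.8 z161.0 |
```

>>> carry_out:
  deltas:
    - [[0,-1,0,0],[-2.7,-1,2.3,0],[-5.4,-1,4.7,0],[-8.1,-1,7.2,0],[-10.7,-1,9.7,0],[-13.2,-1,12.3,0],[-13.2,-1,12.3,0]]

```text
time: 11.05
tool_pos: [670.4, -95.4, 370.5]
tcp_rot: [3.141, -0.002, 1.183]
contact_force: [-3.7, 6.0, 7.4]
grip_width: 30.5
```

>>> carry_out:
  deltas:
    - [[-2.5,0,2.6,0],[-4.9,0,5.2,0],[-7.3,0,7.9,0],[-7.3,0,7.9,0]]

```text
time: 11.45
tool_pos: [667.6, -102.2, 362.7]
tcp_rot: [3.141, -0.002, 1.183]
contact_force: [-5.9, 6.4, 8.4]
grip_width: 30.6
```

>>> carry_out:
  deltas:
    - [[-2.3,0,2.8,0],[-2.3,0,2.8,0]]

```text
time: 11.65
tool_pos: [666.7, -104.3, 360.1]
tcp_rot: [3.141, -0.002, 1.183]
contact_force: [-4.7, 5.6, 8.6]
grip_width: 30.2
```

>>> carry_out:
  deltas:
    - [[-2.3,0,2.8,0],[-2.3,0,2.8,0]]

```text
time: 11.85
tool_pos: [665.9, -106.4, 357.5]
tcp_rot: [3.141, -0.002, 1.183]
contact_force: [-5.3, 6.5, 9.0]
grip_width: 30.4
```

>>> carry_out:
  deltas:
    - [[-2.2,0,2.8,0],[-2.2,0,2.8,0]]

```text
time: 12.05
tool_pos: [665.0, -108.4, 355.0]
tcp_rot: [3.14, -0.002, 1.183]
contact_force: [-5.3, 6.8, 9.8]
grip_width: 30.8
```

>>> carry_out:
  deltas:
    - [[-2.2,0,2.9,0],[-2.2,0,2.9,0]]

```text
time: 12.25
tool_pos: [664.2, -110.4, 352.1]
tcp_rot: [3.14, -0.002, 1.183]
contact_force: [-6.5, 6.1, 11.4]
grip_width: 30.6
```

>>> carry_out:
  deltas:
    - [[-2.1,0,3.0,0],[-2.1,0,3.0,0]]

```text
time: 12.45
tool_pos: [663.3, -112.6, 349.0]
tcp_rot: [3.141, -0.002, 1.183]
contact_force: [-5.6, 5.3, 9.8]
grip_width: 30.2
```

>>> carry_out:
  deltas:
    - [[-2.0,0,2.9,0],[-2.0,0,2.9,0]]

```text
time: 12.65
tool_pos: [662.5, -114.8, 345.8]
tcp_rot: [3.141, -0.001, 1.182]
contact_force: [-7.3, 4.7, 8.6]
grip_width: 30.4
```

>>> carry_out:
  deltas:
    - [[-2.0,0,3.0,0],[-2.0,0,3.0,0]]

```text
time: 12.85
tool_pos: [661.6, -117.0, 342.1]
tcp_rot: [-3.141, -0.0, 1.182]
contact_force: [-6.4, 2.6, 5.4]
grip_width: 30.1
```

>>> carry_out:
  deltas:
    - [[-1.9,0,3.1,0],[-1.9,0,3.1,0]]

```text
time: 13.05
tool_pos: [660.9, -118.7, 339.4]
tcp_rot: [-3.141, -0.001, 1.182]
contact_force: [-6.9, 3.4, 8.7]
grip_width: 30.3
```

>>> carry_out:
  deltas:
    - [[-1.9,0,3.1,0],[-1.9,0,3.1,0]]

```text
time: 13.25
tool_pos: [660.2, -120.3, 336.5]
tcp_rot: [3.141, -0.001, 1.182]
contact_force: [-7.3, 4.0, 10.8]
grip_width: 30.8
```

>>> carry_out:
  deltas:
    - [[-1.8,0,3.1,0],[-1.8,0,3.1,0]]

```text
time: 13.45
tool_pos: [659.5, -122.0, 333.6]
tcp_rot: [3.141, -0.001, 1.182]
contact_force: [-7.0, 3.9, 10.7]
grip_width: 30.5
```

>>> carry_out:
  deltas:
    - [[-1.7,0,3.2,0],[-1.7,0,3.2,0]]

```text
time: 13.65
tool_pos: [658.8, -123.6, 330.6]
tcp_rot: [3.141, -0.001, 1.182]
contact_force: [-8.1, 3.8, 11.1]
grip_width: 30.1
```

>>> carry_out:
  deltas:
    - [[-1.7,0,3.2,0],[-1.7,0,3.2,0]]

```text
time: 13.85
tool_pos: [658.2, -125.1, 327.6]
tcp_rot: [3.141, -0.001, 1.182]
contact_force: [-7.7, 4.1, 12.2]
grip_width: 30.0
```

>>> carry_out:
  deltas:
    - [[-1.6,0,3.2,0],[-1.6,0,3.2,0]]

```text
time: 14.05
tool_pos: [657.6, -126.7, 324.4]
tcp_rot: [3.141, -0.001, 1.182]
contact_force: [-8.9, 4.4, 12.0]
grip_width: 30.6
```

>>> carry_out:
  deltas:
    - [[-1.5,0,3.3,0],[-1.5,0,3.3,0]]

```text
time: 14.25
tool_pos: [657.0, -128.3, 320.9]
tcp_rot: [3.141, -0.0, 1.182]
contact_force: [-7.0, 3.3, 9.9]
grip_width: 30.1
```

>>> carry_out:
  deltas:
    - [[-1.5,-1,3.2,0],[-1.5,-1,3.2,0]]

```text
time: 14.45
tool_pos: [656.2, -129.7, 317.5]
tcp_rot: [3.139, -0.0, 1.182]
contact_force: [-3.2, 0.8, 8.2]
grip_width: 30.3
```

>>> carry_out:
  deltas:
    - [[-1.4,0,3.4,0],[-1.4,0,3.4,0]]

```text
time: 14.65
tool_pos: [655.5, -131.3, 313.6]
tcp_rot: [3.14, 0.0, 1.182]
contact_force: [-4.6, 1.2, 7.1]
grip_width: 30.5
```

>>> carry_out:
  deltas:
    - [[-1.4,0,3.3,0],[-1.4,0,3.3,0]]

```text
time: 14.85
tool_pos: [655.1, -132.4, 310.7]
tcp_rot: [3.139, -0.0, 1.182]
contact_force: [-4.0, 1.3, 10.0]
grip_width: 30.4
```

>>> carry_out:
  deltas:
    - [[-1.2,0,3.4,0],[-1.2,0,3.4,0]]

```text
time: 15.05
tool_pos: [654.6, -133.6, 307.5]
tcp_rot: [3.139, -0.0, 1.182]
contact_force: [-5.4, 1.7, 11.3]
grip_width: 30.4
```

>>> carry_out:
  deltas:
    - [[-1.2,0,3.4,0],[-1.2,0,3.4,0]]

```text
time: 15.25
tool_pos: [654.1, -134.7, 304.2]
tcp_rot: [3.139, 0.0, 1.182]
contact_force: [-5.4, 1.7, 11.8]
grip_width: 30.6
```

>>> carry_out:
  deltas:
    - [[-1.2,0,3.4,0],[-1.2,0,3.4,0]]

```text
time: 15.45
tool_pos: [653.7, -135.8, 301.1]
tcp_rot: [3.139, -0.0, 1.182]
contact_force: [-6.7, 0.6, 11.0]
grip_width: 30.4
```

>>> carry_out:
  deltas:
    - [[-1.1,0,3.4,0],[-1.1,0,3.4,0]]

```text
time: 15.65
tool_pos: [653.3, -136.8, 297.8]
tcp_rot: [3.139, 0.0, 1.182]
contact_force: [-5.6, 1.6, 11.7]
grip_width: 30.0
```

>>> carry_out:
  deltas:
    - [[-1.0,0,3.5,0],[-1.0,0,3.5,0]]

```text
time: 15.85
tool_pos: [652.9, -137.9, 294.3]
tcp_rot: [3.139, 0.0, 1.182]
contact_force: [-6.8, 2.0, 12.3]
grip_width: 30.4
```

>>> carry_out:
  deltas:
    - [[-0.9,0,3.5,0],[-0.9,0,3.5,0]]

```text
time: 16.05
tool_pos: [652.4, -138.9, 290.4]
tcp_rot: [3.139, 0.001, 1.182]
contact_force: [-6.7, 0.1, 9.8]
grip_width: 30.5
```

>>> carry_out:
  deltas:
    - [[-0.9,0,3.5,0],[-0.9,0,3.5,0]]

```text
time: 16.25
tool_pos: [652.0, -139.9, 286.3]
tcp_rot: [3.14, 0.001, 1.181]
contact_force: [-3.9, -0.5, 6.7]
grip_width: 30.3
```

>>> carry_out:
  deltas:
    - [[-0.7,0,3.5,0],[-0.7,0,3.5,0]]

```text
time: 16.45
tool_pos: [651.8, -140.6, 282.7]
tcp_rot: [3.14, 0.001, 1.181]
contact_force: [-4.7, -1.6, 8.3]
grip_width: 30.5
```

>>> carry_out:
  deltas:
    - [[-0.8,0,3.5,0],[-0.8,0,3.5,0]]

```text
time: 16.65
tool_pos: [651.5, -141.3, 279.6]
tcp_rot: [3.14, 0.001, 1.181]
contact_force: [-6.1, -1.3, 10.2]
grip_width: 30.4
```

>>> carry_out:
  deltas:
    - [[-0.6,0,3.6,0],[-0.6,0,3.6,0]]

```text
time: 16.85
tool_pos: [651.2, -141.9, 276.1]
tcp_rot: [3.139, 0.001, 1.181]
contact_force: [-6.6, -0.9, 11.3]
grip_width: 30.4
```

>>> carry_out:
  deltas:
    - [[-0.6,0,3.5,0],[-0.6,0,3.5,0]]

```text
time: 17.05
tool_pos: [651.0, -142.5, 272.8]
tcp_rot: [3.139, 0.001, 1.181]
contact_force: [-6.3, -1.0, 10.3]
grip_width: 30.4
```

>>> carry_out:
  deltas:
    - [[-0.5,0,3.6,0],[-0.5,0,3.6,0]]

```text
time: 17.25
tool_pos: [650.8, -143.0, 269.3]
tcp_rot: [3.139, 0.001, 1.181]
contact_force: [-7.8, -0.4, 12.4]
grip_width: 30.6
```

>>> carry_out:
  deltas:
    - [[-0.5,0,3.6,0],[-0.5,0,3.6,0]]

```text
time: 17.45
tool_pos: [650.6, -143.5, 265.8]
tcp_rot: [3.139, 0.001, 1.181]
contact_force: [-7.3, -1.2, 12.0]
grip_width: 30.4
```

>>> carry_out:
  deltas:
    - [[-0.3,0,3.6,0],[-0.3,0,3.6,0]]

```text
time: 17.65
tool_pos: [650.5, -143.9, 262.0]
tcp_rot: [3.139, 0.001, 1.181]
contact_force: [-8.0, -1.1, 12.3]
grip_width: 30.3
```

>>> carry_out:
  deltas:
    - [[-0.3,0,3.6,0],[-0.3,0,3.6,0]]

```text
time: 17.85
tool_pos: [650.3, -144.2, 258.0]
tcp_rot: [3.14, 0.002, 1.181]
contact_force: [-5.7, -1.6, 8.7]
grip_width: 30.3
```

The fourth fall has begun, from 12.3 N to 8.7 N. I'll take one more small step to settle in the notch bottom.

>>> carry_out:
  deltas:
    - [[-0.2,0,2.5,0],[-0.2,0,2.5,0]]

```text
time: 18.05
tool_pos: [650.2, -144.4, 255.2]
tcp_rot: [3.14, 0.002, 1.181]
contact_force: [-5.3, -1.7, 7.9]
grip_width: 30.7
```

>>> carry_out:
  deltas:
    - [[0,0,1,0],[0,0,1,0],[0,0,1,0]]

```text
time: 18.35
tool_pos: [650.2, -144.5, 254.1]
tcp_rot: [3.14, 0.002, 1.181]
contact_force: [-5.6, -1.3, 7.7]
grip_width: 30.4
```

Run:
```python
from h import *
p,d=bot.capture("top");q,_=bot.capture("scene");cv2.imwrite("pics/f.png",np.hstack([cv2.resize(q[100:310,190:400],(400,400)),cv2.resize(p[110:270,260:420],(400,400))]))
o=bot.get_obs();z=np.load("press.npz");y=z['yaw'];e=o['tool_pos'][:2]-z['o'];x=e@[np.cos(y),np.sin(y)];h=o['tool_pos'][2]-46.7
print(x,h,"theta",np.arctan2(138,116)-np.arctan2(h-195,30-x),np.hypot(h-195,30-x),o['contact_force'],o['grip_width'])
```

```text
-149.68060997028695 207.42831634651952 theta 0.8027377719223493 180.1099237868462 [-5.90214006 -1.79450977  6.53537638] 30.330200947131395
```

View pics/f.png

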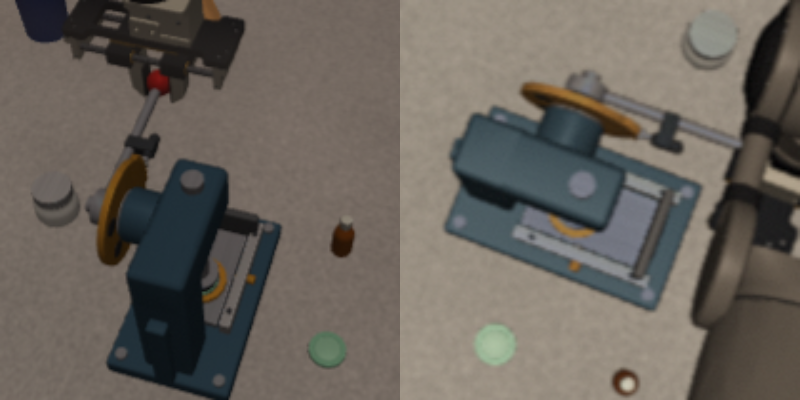

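The knob is still held at (158,82) in the scene view, with the tray home and the dropper, jar and medallion unmoved. The angle of 0.803 rad matches the fourth notch bottom predicted from the first three (0.797), and force is at its minimum there.

```bash
python3 -c "
from plant import bot
bot.close_job();o=bot.get_obs();print(o['time'],o['tool_pos'],o['contact_force'],o['grip_width'])"
```

```text
the job is handed in; nothing more can be done
the job is handed in; nothing more can be done
```

The job is handed in at about 18.5 s, with the tray home and the lever held down at the fourth click, the knob still in the grip.

- **Tray:** I pushed it in with closed fingers. The detent resisted with 8–14 N, the force dropped as it snapped, and it met a hard stop at tool x −101 mm, where −101.5 was expected. The pictures afterwards show it home.
- **Lever:** The upward push at the knob peaked and fell four times, at about 0.22, 0.41, 0.58 and 0.76 rad. The lever ended at 0.80 rad, where the force was lowest (about 7–8 N). The first three notches predicted the fourth at 0.797 rad, and a fifth click would come at about 0.92.
- **Bystanders:** The dropper bottle, jar and finished medallion look unmoved in the last pictures.

A sideways load of about 5–8 N stayed on the grip, well below the limits. The finger opening read 30.4 mm on the 32 mm knob and held steady, with no sign of slipping. The arm gave no reading after hand-in, so the final second is not checked.

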